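Release the shaker's transport lock and hold its recessed reset

TASK

The microplate shaker has just been moved and its transport-lock pin is still in: draw the pin up out of the lock ear on the platform and park it in the fork on the shaker's left side (your left as the robot), hanging upright in the slot with its collar resting flat on the prongs, and let go of it. Only then take the metal reset stylus out of the tube rack, pass its thin end down through the reset hole in the console and press the sunken button fully down; finish like that, with the gripper still holding the stylus and the stylus holding the button down. Leave the microplate, the other things in the rack and everything else on the bench where they are.

Things in the scene. Friction and masses are not known exactly. Their poses are not given: they have to be found in the camera images.
- shaker: Orbital microplate shaker, fixed, pale housing 280 (x) by 240 mm (y). Origin: centre of its footprint on the bench. -x: its front, a low console with top at 75 mm and a black knob (top 91 mm) in the middle; +y: its left flank; z up. Behind, a level platform: mat top at 109 mm, stops to 117 mm, microplate to 123 mm. A lock ear juts forward at the platform's left front.
- lock_bore (a point): Mouth of the lock bore: centre of the 10 mm hole in the top of the lock ear (34 mm square, top 107 mm above the bench). The bore runs 32 mm straight down. Axes as the shaker's.
- lock_pin: Transport-lock pin, loose, upright in the lock bore, collar lying on the ear. Origin at the foot of its shank, z up along it. Steel shank 8 mm thick, 30 mm long; collar 22 mm across, 30 to 35 mm above the origin; black round grip 18 mm across, 37 to 69 mm above the origin. About 60 g. Its foot is 30 mm below the bore's mouth.
- park_notch (a point): Parking notch: slot of a level steel fork on the shaker's left (+y) flank; point at mid slot, level with the fork's top face, 70 mm above the bench. Slot 12 mm wide (along x), 8 mm thick, open above and below, closed 12 mm towards -y, open at +y 25 mm out, where prong tips have 4 mm high lips (21 to 25 mm out). Axes as the shaker's. Pin parked: origin 30 mm below this point.
- rack: Grey tube rack, fixed, 70 (x) by 190 (y) by 72 mm high. Origin: centre of its footprint. One row of three 17.5 mm holes along its y axis, 55 mm apart, the middle one over the origin; floor at 6 mm. Stylus, marker and test tube stand in them in any order.
- stylus: Reset stylus, loose, standing tip down in one rack hole, leaning under 2 degrees: steel rod 6 mm thick, 52 mm long, blunt; then a straight knurled bare-metal handle 16 mm thick, 52 to 140 mm from the tip. About 70 g. Origin at the tip, z up to the handle's end. Its tip is 6 mm and its top 146 mm above the bench.
- stylus_tip (a point): The tip of the stylus (same point as the stylus's origin).
- reset_hole (a point): Centre of the reset aperture's mouth, 77 mm above the bench: a 14 mm round hole straight down through a 30 mm square dark plate on top of the console, to the right of the black knob as seen from the robot. Axes as the shaker's.
- reset_button (a joint): Travel of the black button, 12 mm across, at the bottom of the reset aperture: 0 m up, 0.005 m fully down (hard stop). Its top is 24 mm below the mouth when up, 29 mm fully down. Spring: 1.2 N at first, 4.2 N fully down; it comes back up when let go.
- marker: felt marker pen, 16 mm thick, 135 mm long, smooth white barrel, grey cap with a clip uppermost; stands in the rack; bystander. Origin: centre of its underside, z up
- tube: empty glass test tube, 16 mm thick, with a black screw cap 19 mm wide, top 124 mm above its foot; stands in the rack; bystander. Origin: centre of its underside, z up
- microplate: pale microplate 86 x 128 x 14 mm lying between low stops on the shaker's platform; bystander. Origin: centre of its underside, z up
- dishes: stack of three culture dishes, 90 mm across, 44 mm high, on the bench; bystander. Origin: centre of its underside, z up
- dish: single culture dish, 90 mm across, 15 mm high, on the bench; bystander. Origin: centre of its underside, z up
- mouse: computer mouse 105 x 60 x 34 mm, on the bench; bystander. Origin: centre of its underside, z up
- slide_box: flat dark slide box 97 x 87 x 33 mm, on the bench; bystander. Origin: centre of its underside, z up
- tip_box: pipette-tip box 85 x 122 x 70 mm with a clear lid, on the bench; bystander. Origin: centre of its underside, z up
Not all that is in view belongs to the job. There is more than one size of the lock_pin; the one meant has the size given above. Leave any green look-alike of the stylus alone.

How it is judged:
By the outcome, as a careful person would: the job done as asked, in the order asked, and still so for the second after the job is handed in, while the arm keeps its last pose, push and grip.
It also fails if it takes over 53 s, if anything falls off the work surface, if the arm or the gripper's body presses on something with over 40 N, if the wrist force passes 120 N, or if a joint passes its speed limit or range.

ROBOT

A 6-joint arm with a two-finger parallel gripper is mounted at the origin on the work surface. World frame = base frame: x ahead of the robot, y to its left, z up, the work surface at z = 0. Lengths are in m, angles in rad, forces in N, time in s.
With the tool pointing down it reaches from about 0.3 to 0.775 m from the base axis. Payload 14.6 kg.
Tool frame: the origin (TCP) lies at the very end of the fingers, on their centre line; the grasp point (between the pads) lies pinch_z behind it (pinch_z is the distance from the TCP to the grasp point, in m); z points along the fingers, y is the line along which they close (so a half turn about z gives the same grasp; the last joint's range is limited). The gripper opens to 94 mm and grips with 3 to 60 N. Pads are 16 mm wide; open, the fingers measure 119 mm over their backs; the gripper's body (75 mm by 177 mm) begins 78 mm behind the grasp point.
Start: joints at [-1.369, 0.3, 1.521, -0, 1.321, -0.067], TCP at [0.146, -0.53, 0.205] pointing down, gripper open.
Joint ranges: [-3.03, 3.03], [-0.79, 2.21], [0.23, 2.52], [-1.04, 4.18], [0, 3.07], [-2.55, 2.55]. Speed limits (rad/s): [2.22, 2.22, 2.57, 3.14, 3.14, 3.14].

INTERFACE

Orientations are given as a unit quaternion [x, y, z, w].
In Python, from station import observe, camera, job_done, pinch_z gives the robot as it stands.
- The arm moves only by the shell command python3 -m jog 'ROWS' [FORCE]. ROWS is text: rows parted by semicolons, each of 7 numbers parted by spaces: the shift along the tool's x, y, z in cm, then the turn, a rotation vector about the tool's x, y, z in rad, then the finger opening in cm, from 0 to 9.4. A call has 1 to 20 rows; each row shifts and turns the commanded pose from where the row before left it, along the tool's axes as they then stand; what a row does not reach is not made up. A row lasts 1/12 s, in which the tool goes at most 41.7 mm and 7.16 degrees, less where a joint would pass 70% of its speed; a pose out of reach is approached as far as the arm can. A call with a gripper value outside its range is refused whole. The fingers move at their own pace and stop on an object; FORCE is the grip in N (left out, the last holds). Time passes only in rows, so rows that do not move let the fingers close. It gives the time, the measured TCP pose, the force, the opening and the grip force at its end, in the units of the state.
- observe(): the state, without advancing time (a new reading comes with each control period).
- camera(name): name is "scene" or "side" or "wrist"; returns a dict with "color" (400x640x3 uint8, red, green, blue), "depth" (400x640 float32, m along the optical axis (not along the pixel's ray), 0 where there is no reading), "fx", "fy", "cx", "cy" (pixels), "view" (4x4, takes a point from world to camera coordinates). Camera axes: x right, y down, z forward; pixel columns grow to the right and rows downward; lengths in m; the calibration is good to about 2 mm. A picture is of the moment at which its call begins.
- job_done(): hands the job in; it is judged then, once.
The state is a dict: "t": time; "qpos": joint angles; "joint_velocities": joint speeds; "effort": joint torques, N m; "tcp_pos": TCP position; "eef_rot": TCP orientation; "contact_force": force on the tool from outside, world axes, zero at the start; "wrist_torque": the same for the moment, N m; "finger_gap": finger opening in m; "gripper_force": force on a finger pad.
Only numpy, scipy, OpenCV 4.12 (cv2) and the standard library are available. Lean on these libraries where they do the work, as an engineer would, in place of code of your own. Each camera call takes 0.05 s, during which the arm holds its last target. There are 200 camera calls.

## Working session

There is one attempt and no reset: what is moved stays moved. The work goes in short steps, Python scripts to look and compute and a shell command to move; the robot and the scene stay as the last step left them, time stands still between calls to the robot, and variables do not carry over. Pictures are saved under pics/ and viewed, at most 10 in all, crops included, and the job is handed in when it is done.

```bash
mkdir -p pics; cat > h.py <<'E'
import numpy as np, cv2
from station import observe, camera, job_done, pinch_z
from scipy.spatial.transform import Rotation as R
def snap(n,f):
    c=camera(n); cv2.imwrite(f'pics/{f}.png',c['color'][:,:,::-1]); np.savez(f'pics/{f}.npz',**c); return c
def load(f): return dict(np.load(f'pics/{f}.npz'))
def px(c,u,v,z=None):
    "world point of pixel by depth, or ray cut with height z"
    r=np.array([(u-c['cx'])/c['fx'],(v-c['cy'])/c['fy'],1]); M=np.linalg.inv(c['view'])
    if z is None: return (M@np.r_[r*c['depth'][int(v),int(u)],1])[:3]
    d=M[:3,:3]@r; o=M[:3,3]; return o+d*(z-o[2])/d[2]
def tool(target):
    "shift in tool axes, cm"
    s=observe(); return R.from_quat(s['eef_rot']).inv().apply(np.array(target)-s['tcp_pos'])*100
E
python3 -c "
from h import *
a=snap('scene','s1');b=snap('side','d1');print(pinch_z,observe());print(a['view'],b['view'])"; ls
```

```text
0.0188 {'t': 0.1, 'qpos': array([-1.36857822e+00,  3.00428780e-01,  1.52151450e+00, -2.97490377e-05,
        1.32069086e+00, -6.66038077e-02]), 'joint_velocities': array([ 0.00059692, -0.00296202, -0.00162577,  0.00258184,  0.00146492,
       -0.00165788]), 'effort': array([ 1.75032539e-03, -5.32638001e+01, -3.53281438e+01,  7.09602982e-02,
        2.34677747e-02, -6.29976080e-05]), 'tcp_pos': array([ 0.14601853, -0.53002156,  0.20493771]), 'eef_rot': array([ 9.90979810e-01,  1.34010244e-01, -4.96595833e-05, -5.18567786e-04]), 'contact_force': array([0.51926166, 0.334828  , 0.29917372]), 'wrist_torque': array([-0.04101948,  0.02555844, -0.00868256]), 'gripper_force': 0.0, 'finger_gap': 0.09352489958586901}
[[ 0.32546228  0.94552203  0.00789931 -0.14314965]
 [ 0.79017216 -0.26738127 -0.55148455 -0.38032629]
 [-0.51932866  0.18572923 -0.8341477   1.58955444]
 [ 0.          0.          0.          1.        ]] [[-0.82311466 -0.56754609  0.01933128  0.40577716]
 [-0.31877955  0.43361982 -0.84282469  0.27499322]
 [ 0.46995943 -0.69990377 -0.53784091  1.13348361]
 [ 0.          0.          0.          1.        ]]
h.py
pics
```

View pics/s1.png

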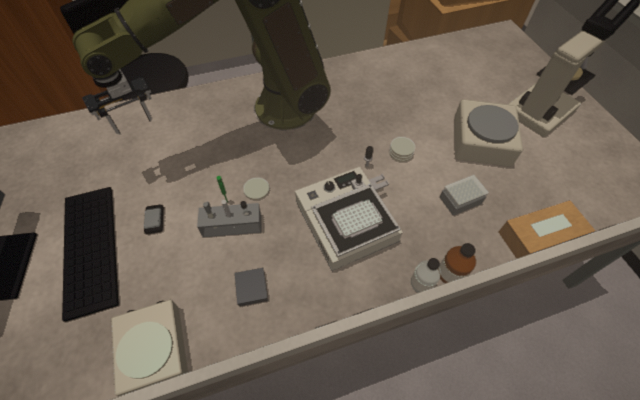

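View pics/d1.png

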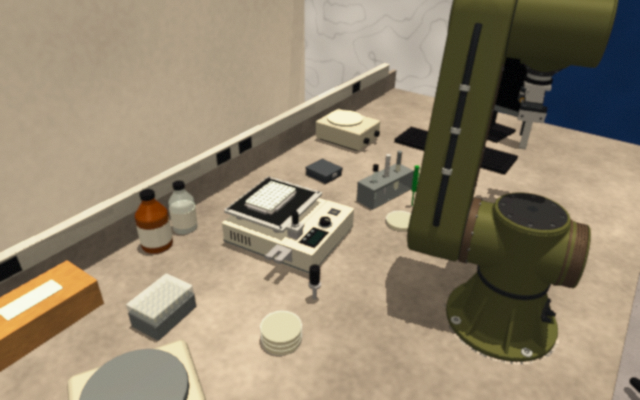

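Scene view: the shaker is at about (350,215), with its ear and pin near (358,180). A second, decoy pin stands on the bench at (369,153). The fork is at (380,182) and the rack at (228,215), with the green look-alike in front of it at (222,185). I'll enlarge both next.

```bash
python3 -c "
from h import *
a=cv2.imread('pics/s1.png')
A=cv2.resize(a[140:270,285:405],None,fx=4.5,fy=4.5,interpolation=cv2.INTER_CUBIC)
B=cv2.resize(a[165:245,190:270],None,fx=3.2,fy=3.2,interpolation=cv2.INTER_CUBIC)
o=np.zeros((585,800,3),np.uint8);o[:,:540]=A;o[:256,540:796]=B
d=cv2.imread('pics/d1.png')[140:210,350:430]
o[270:270+224,540:796]=cv2.resize(d,None,fx=3.2,fy=3.2,interpolation=cv2.INTER_CUBIC)
cv2.imwrite('pics/c1.png',o)"
```

```text
(no output)
```

View pics/c1.png

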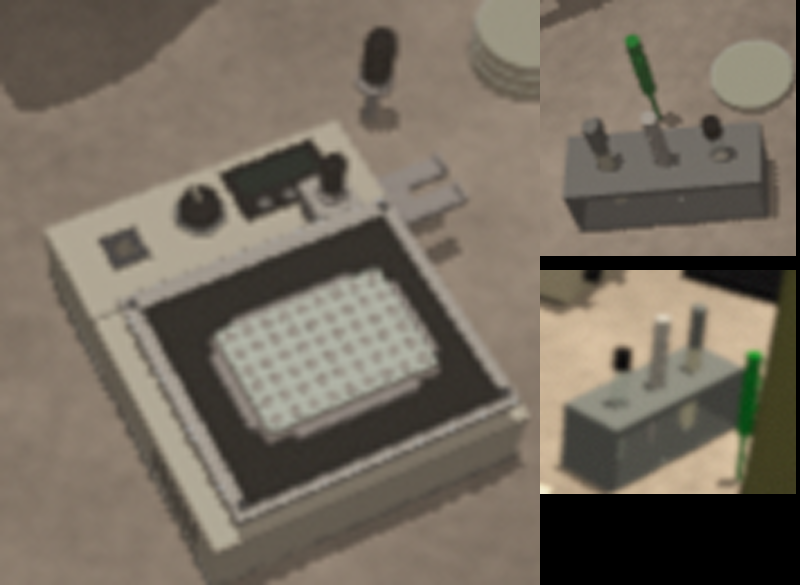

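```bash
python3 -c "
from h import *
np.set_printoptions(precision=4,suppress=True)
c=load('s1')
def p(n,x,y,z,s=4.5,u0=285,v0=140):
    u=(x+.5)/s-.5+u0;v=(y+.5)/s-.5+v0
    print(n,u,v,px(c,u,v,z),px(c,round(u),round(v)))
p('frontR',46,230,.075);p('frontL',338,121,.075);p('backR',238,513,.109);p('backL',515,395,.109)
p('hole',124,248,.077);p('pintop',334,160,.146);p('slotIn',397,196,.07);p('tip1',443,160,.07);p('tip2',463,197,.07)
p('decoytop',382,35,.07)
q=lambda n,x,y,z:p(n,x-540,y,z,3.2,190,165)
q('rackTL',566,140,.072);q('rackTR',762,124,.072);q('rackBR',768,183,.072);q('rackBL',566,193,.072)
q('obL',593,126,.146);q('obM',649,117,.146);q('obR',711,121,.128);q('green',632,40,.14)
"
```

```text
frontR 294.8333333333333 190.72222222222223 [ 0.4657 -0.0968  0.075 ] [ 0.4668 -0.0966  0.0748]
frontL 359.72222222222223 166.5 [0.4404 0.1419 0.075 ] [0.3865 0.1724 0.0009]
backR 337.5 253.61111111111111 [ 0.7362 -0.0506  0.109 ] [ 0.7347 -0.0482  0.1018]
backL 399.05555555555554 227.38888888888889 [0.715  0.1526 0.109 ] [0.7125 0.1542 0.1063]
hole 312.1666666666667 194.72222222222223 [ 0.5001 -0.0486  0.077 ] [ 0.4922 -0.0467  0.0635]
pintop 358.8333333333333 175.16666666666666 [0.5213 0.0988 0.146 ] [0.5215 0.0991 0.1469]
slotIn 372.8333333333333 183.16666666666666 [0.5161 0.1586 0.07  ] [0.5163 0.1589 0.071 ]
tip1 383.05555555555554 175.16666666666666 [0.4965 0.2045 0.07  ] [0.4947 0.2053 0.0684]
tip2 387.5 183.38888888888889 [0.5326 0.2045 0.07  ] [0.5319 0.2065 0.0704]
decoytop 369.5 147.38888888888889 [0.3681 0.2094 0.07  ] [0.3855 0.2009 0.0941]
rackTL 197.78125 208.40625 [ 0.4305 -0.4071  0.072 ] [ 0.3759 -0.4166 -0.0029]
rackTR 259.03125 203.40625 [ 0.4743 -0.2191  0.072 ] [ 0.4242 -0.2159 -0.0005]
rackBR 260.90625 221.84375 [ 0.5424 -0.2302  0.072 ] [ 0.5079 -0.2283  0.0138]
rackBL 197.78125 224.96875 [ 0.4908 -0.4169  0.072 ] [ 0.4899 -0.4165  0.0701]
obL 206.21875 204.03125 [ 0.4757 -0.3707  0.146 ] [ 0.468  -0.3725  0.1357]
obM 223.71875 201.21875 [ 0.4825 -0.3197  0.146 ] [ 0.4804 -0.3189  0.1438]
obR 243.09375 202.46875 [ 0.4929 -0.2662  0.128 ] [ 0.4946 -0.2661  0.133 ]
green 218.40625 177.15625 [ 0.384  -0.3182  0.14  ] [ 0.3832 -0.3192  0.1402]
```

```bash
python3 -m jog '2.58 -2.71 -0.5 0 0 0 6;2.58 -2.71 -0.5 0 0 0 6;2.58 -2.71 -0.5 0 0 0 6;2.58 -2.71 -0.5 0 0 0 6;2.58 -2.71 -0.5 0 0 0 6;2.58 -2.71 -0.5 0 0 0 6;2.58 -2.71 -0.5 0 0 0 6;2.58 -2.71 -0.5 0 0 0 6;2.58 -2.71 -0.5 0 0 0 6;2.58 -2.71 -0.5 0 0 0 6;2.58 -2.71 -0.5 0 0 0 6;2.58 -2.71 -0.5 0 0 0 6;2.58 -2.71 -0.5 0 0 0 6;2.58 -2.71 -0.5 0 0 0 6;2.58 -2.71 -0.5 0 0 0 6;2.58 -2.71 -0.5 0 0 0 6;2.58 -2.71 -0.5 0 0 0 6;2.58 -2.71 -0.5 0 0 0 6;2.58 -2.71 -0.5 0 0 0 6;2.58 -2.71 -0.5 0 0 0 6' && python3 -m jog '0 0 0 0 0 0.082 6;0 0 0 0 0 0.082 6;0 0 0 0 0 0 6;0 0 0 0 0 0 6' && python3 -c "
from h import *
c=snap('wrist','w1');print(c['view'],c['fx'],observe()['tcp_pos'],observe()['qpos'])
a=cv2.imread('pics/w1.png');cv2.imwrite('pics/w1b.png',cv2.resize(a,(800,500)))"
```

```text
t: 1.77
tcp_pos: [0.5, 0.1313, 0.3054]
eef_rot: [0.991, 0.134, -0.0, 0.0]
contact_force: [0.2, -0.8, -0.1]
finger_gap: 0.0598
gripper_force: 0.0
t: 2.1
tcp_pos: [0.4995, 0.1293, 0.3052]
eef_rot: [0.999, 0.054, -0.0, 0.0]
contact_force: [-0.5, 0.1, -0.0]
finger_gap: 0.0601
gripper_force: 0.0
[[ 1.07224007e-01 -9.94234765e-01 -4.95142651e-04  7.52856098e-02]
 [-9.68302070e-01 -1.04540252e-01  2.26853336e-01  4.50262684e-01]
 [-2.25597236e-01 -2.38446760e-02 -9.73928806e-01  6.02116072e-01]
 [ 0.00000000e+00  0.00000000e+00  0.00000000e+00  1.00000000e+00]] 335.4153005884247 [0.49948514 0.12911956 0.30535444] [1.81942742e-01 1.65364014e-01 1.45635231e+00 4.13780703e-05
 1.52010828e+00 1.64546089e+00]
```

View pics/w1b.png

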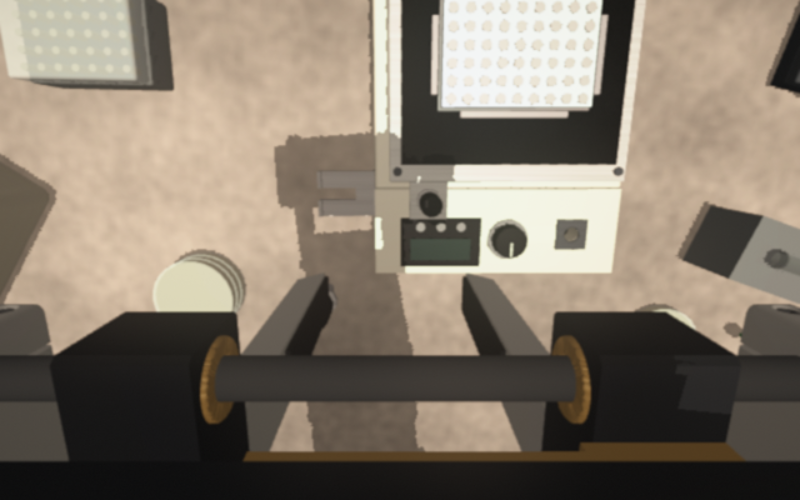

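Wrist view (scaled 1.25x): the pin grip's top is at (430,203), the fork is in shadow with its slot near (338,193), and the reset hole is at (571,235). I'll enlarge it for accuracy.

```bash
python3 -c "
from h import *
a=cv2.imread('pics/w1.png')
A=a[125:195,245:365];A=np.clip((A/255.)**.6*255,0,255).astype('u1')
B=a[170:205,435:475]
o=np.zeros((600,780,3),np.uint8);o[:420,:720]=cv2.resize(A,None,fx=6,fy=6,interpolation=cv2.INTER_CUBIC)
o[425:600,:200]=cv2.resize(B,None,fx=5,fy=5,interpolation=cv2.INTER_CUBIC);cv2.imwrite('pics/c2.png',o)"
```

```text
(no output)
```

View pics/c2.png

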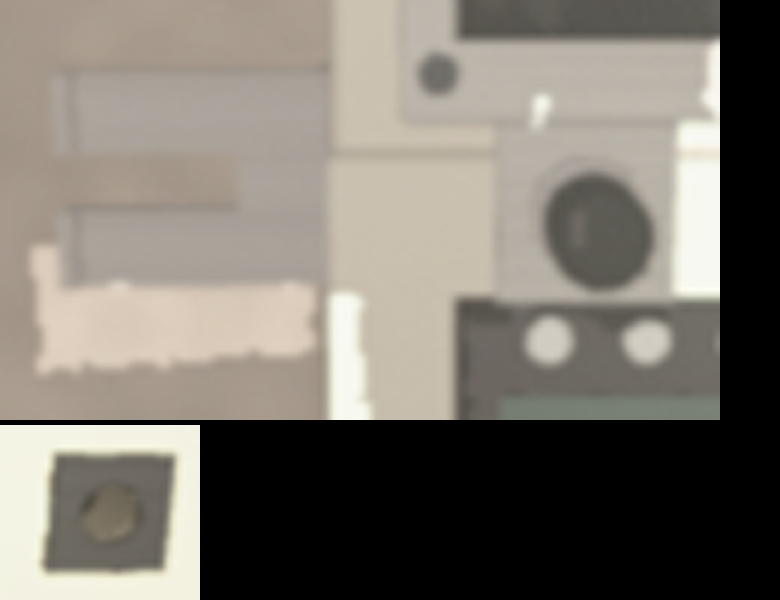

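```bash
python3 -c "
from h import *
np.set_printoptions(precision=4,suppress=True)
c=load('w1')
def p(n,x,y,z,s=6,u0=245,v0=125):
    u=(x+.5)/s-.5+u0;v=(y+.5)/s-.5+v0
    w=px(c,u,v,z);print(n,w,px(c,round(u),round(v)));return w
e=[p('ear',x,y,.107) for x,y in((495,122),(673,122),(673,300),(495,300))];print('bore',np.mean(e,0))
p('pintop',604,241,.146)
a=p('slotA',236,155,.07);b=p('slotB',236,207,.07);t=p('t1',55,155,.074);u=p('t2',60,207,.074)
o=p('hole',109,512-425,.077,5,435,170)
g=[p('pl',x,y-425,.077,5,435,170) for x,y in((55,455),(175,455),(164,571),(43,571))];print('plate',np.mean(g,0))
pl=np.mean(g,0);d=np.mean(e,0)-pl;print('yaw?',np.degrees(np.arctan2(-(e[0]-e[1])[0],(e[0]-e[1])[1])),np.degrees(np.arctan2(-(a-o)[0],(a-o)[1])))
y=np.array([-np.sin(.106),np.cos(.106),0]);print('notch',(a+b)/2+y*.012,(t+u)/2-y*.025)
"
```

```text
ear [0.5334 0.1206 0.107 ] [0.5332 0.1207 0.1064]
ear [0.5369 0.0877 0.107 ] [0.5368 0.0873 0.1065]
ear [0.5036 0.0832 0.107 ] [0.4984 0.0786 0.077 ]
ear [0.5    0.1168 0.107 ] [0.4943 0.1152 0.0762]
bore [0.5185 0.1021 0.107 ]
pintop [0.5186 0.1016 0.146 ] [0.5184 0.1019 0.1465]
slotA [0.518  0.1712 0.07  ] [0.5185 0.1711 0.0697]
slotB [0.5073 0.1702 0.07  ] [0.5073 0.1702 0.0692]
t1 [0.5145 0.2074 0.074 ] [0.5148 0.2075 0.0721]
t2 [0.504  0.2057 0.074 ] [0.5032 0.2064 0.067 ]
hole [ 0.4966 -0.0461  0.077 ] [ 0.4939 -0.0529  0.0607]
pl [ 0.5093 -0.03    0.077 ] [ 0.5089 -0.0306  0.077 ]
pl [ 0.5125 -0.0594  0.077 ] [ 0.5118 -0.0611  0.0747]
pl [ 0.4833 -0.0628  0.077 ] [ 0.4827 -0.0631  0.0755]
pl [ 0.48   -0.0327  0.077 ] [ 0.4793 -0.0335  0.0748]
plate [ 0.4963 -0.0462  0.077 ]
yaw? 6.157715415704557 -5.6145976667403525
notch [0.5114 0.1826 0.07  ] [0.5119 0.1817 0.074 ]
```

```bash
python3 -c "
from h import *
print(tool([.5185,.1018,.115]))"
```

```text
[ 1.60250453  2.92029955 19.0349994 ]
```

```bash
python3 -m jog '1.6 2.92 0 0 0 0 5;0 0 3.5 0 0 0 5;0 0 3.5 0 0 0 5;0 0 3.5 0 0 0 5;0 0 3.5 0 0 0 5;0 0 2 0 0 0 5;0 0 1.2 0 0 0 5;0 0 0.6 0 0 0 5;0 0 0.6 0 0 0 5;0 0 0.6 0 0 0 5;0 0 0 0 0 0 5;0 0 0 0 0 0 5' 25 && python3 -c "
from h import *
print(tool([.5185,.1018,.114]))"
```

```text
t: 3.15
tcp_pos: [0.5188, 0.1019, 0.1159]
eef_rot: [0.999, 0.053, 0.0, -0.0]
contact_force: [-0.1, 0.3, 0.5]
finger_gap: 0.0502
gripper_force: 0.0
[-0.0301141   0.01085568  0.19226313]
```

Close on the pin, check, and lift straight up.

```bash
python3 -m jog '0 0 0.2 0 0 0 3;0 0 0 0 0 0 1.5;0 0 0 0 0 0 1.5;0 0 0 0 0 0 1.5;0 0 0 0 0 0 1.5;0 0 0 0 0 0 1.5;0 0 0 0 0 0 1.5;0 0 0 0 0 0 1.5' 25 && python3 -m jog '0 0 -0.5 0 0 0 1.5;0 0 -0.6 0 0 0 1.5;0 0 -0.8 0 0 0 1.5;0 0 -0.9 0 0 0 1.5;0 0 -1 0 0 0 1.5;0 0 -1 0 0 0 1.5;0 0 -1 0 0 0 1.5;0 0 0 0 0 0 1.5'
```

```text
t: 3.82
tcp_pos: [0.5186, 0.102, 0.1136]
eef_rot: [0.999, 0.052, 0.0, -0.0]
contact_force: [-0.9, -0.5, 2.2]
finger_gap: 0.0175
gripper_force: 25.0
t: 4.48
tcp_pos: [0.5194, 0.1021, 0.174]
eef_rot: [0.999, 0.052, 0.002, -0.0]
contact_force: [-0.3, 0.1, -0.3]
finger_gap: 0.0176
gripper_force: 25.0
```

```bash
python3 -m jog '0.07 -2.68 0 0 0 0 1.5;0.07 -2.68 0 0 0 0 1.5;0.07 -2.68 0 0 0 0 1.5;0 0 0 0 0 0 1.5;0 0 0 0 0 0 1.5' && python3 -c "
from h import *
print(tool([.5115,.182,.174]))
a=cv2.imread('pics/w1.png')
c=snap('wrist','w2');d=snap('side','d2');s=snap('scene','s2')
o=np.zeros((600,800,3),np.uint8)
f=lambda i,k:cv2.resize(np.clip((i['color'][:,:,::-1]/255.)**.7*255,0,255).astype('u1')[k],None,fx=4,fy=4,interpolation=cv2.INTER_CUBIC)
A=f(c,np.s_[110:260,220:420]);B=f(d,np.s_[190:280,240:340])
o[:600,:400]=A[:,200:600];o[:360,400:]=B;C=f(s,np.s_[150:210,330:430]);o[360:600,400:]=C
cv2.imwrite('pics/c3.png',o)"
```

```text
t: 4.9
tcp_pos: [0.5119, 0.183, 0.1712]
eef_rot: [0.999, 0.053, -0.0, 0.0]
contact_force: [0.1, -0.8, -0.7]
finger_gap: 0.0174
gripper_force: 25.0
[-0.04967102  0.09709188 -0.28320218]
```

View pics/c3.png

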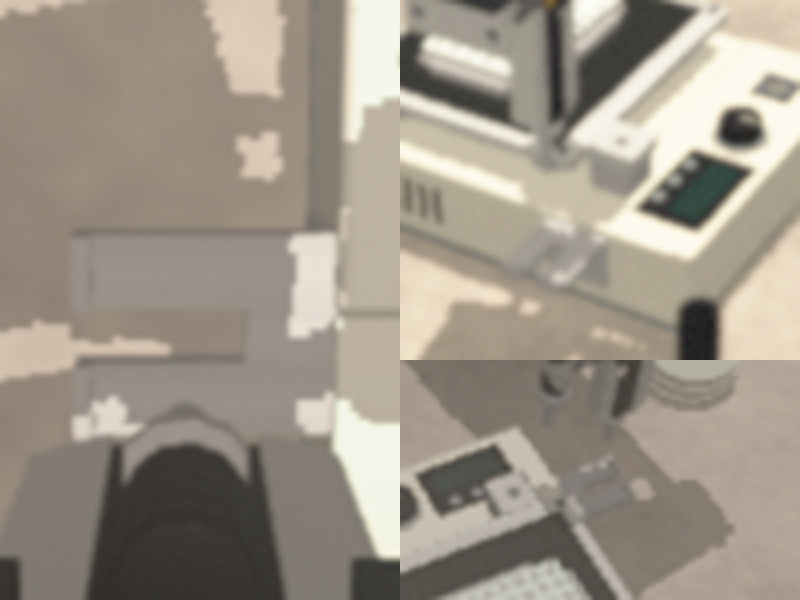

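Crops: the pin hangs upright in the fingers, collar top near (186,420) in the wrist crop. The slot's closed end is at crop (246,334), and the bore in the ear is empty. Check the notch once more, then lower.

```bash
python3 -c "
from h import *
c=load('w2')
w=px(c,(446.5)/4-.5+220,110+334.5/4-.5,.07);n=w+.012*np.array([-.106,.994,0]);print(n,tool([n[0],n[1],.0766]),tool([.5115,.182,.0766]))"
```

```text
[0.51191336 0.18214077 0.07      ] [-0.02567305 -0.07258466  9.4735514 ] [-0.06824921 -0.06288442  9.47356517]
```

```bash
python3 -m jog '-0.04 -0.06 1.5 0 0 0 1.5;0 0 1.5 0 0 0 1.5;0 0 1.5 0 0 0 1.5;0 0 1.2 0 0 0 1.5;0 0 0.8 0 0 0 1.5;0 0 0.8 0 0 0 1.5;0 0 0.8 0 0 0 1.5;0 0 0 0 0 0 1.5;0 0 0 0 0 0 1.5;0 0 0 0 0 0 1.5' && python3 -c "
from h import *
print(tool([.5117,.182,.0766]))"
```

```text
t: 5.88
tcp_pos: [0.5121, 0.1827, 0.091]
eef_rot: [0.999, 0.052, 0.0, -0.0]
contact_force: [0.1, -0.2, 1.5]
finger_gap: 0.0174
gripper_force: 25.0
[-0.04480089  0.06954754  1.43758156]
```

```bash
python3 -m jog '-0.03 0.06 0.5 0 0 0 1.5;0 0 0.4 0 0 0 1.5;0 0 0.25 0 0 0 1.5;0 0 0.15 0 0 0 1.5;0 0 0.1 0 0 0 1.5;0 0 0.05 0 0 0 1.5;0 0 0 0 0 0 1.5;0 0 0 0 0 0 1.5;0 0 0 0 0 0 1.5'
```

```text
t: 6.63
tcp_pos: [0.5115, 0.1821, 0.0765]
eef_rot: [0.999, 0.052, -0.0, 0.0]
contact_force: [-3.5, -1.0, 7.5]
finger_gap: 0.0173
gripper_force: 25.0
```

```bash
python3 -m jog '0 0 0 0 0 0 2.1;0 0 0 0 0 0 2.6;0 0 0 0 0 0 2.8;0 0 0 0 0 0 2.8;0 0 -0.5 0 0 0 2.8;0 0 -1 0 0 0 2.8;0 0 -2 0 0 0 3.5;0 0 -3 0 0 0 3.5;0 0 -3.5 0 0 0 3.5;0 0 -3.5 0 0 0 3.5;0 0 -3.5 0 0 0 3.5;-3 0 -3 0 0 0 6;-3 0 -1 0 0 0 6;0 0 0 0 0 0 6' && python3 -c "
from h import *
c=snap('wrist','w3');d=snap('side','d3')
o=np.zeros((600,800,3),np.uint8)
f=lambda i,k,s:cv2.resize(np.clip((i['color'][:,:,::-1]/255.)**.7*255,0,255).astype('u1')[k],None,fx=s,fy=s,interpolation=cv2.INTER_CUBIC)
A=f(c,np.s_[:,:],1.25)[:,:800];o[:300,:480]=f(c,np.s_[:,:],.75)
C=f(d,np.s_[210:285,250:330],4);o[:300,480:800]=C
o[300:600,:400]=f(c,np.s_[80:180,250:380],3)[:,:390].__getitem__(np.s_[:, :]) if 0 else 0
cv2.imwrite('pics/c4.png',o[:300])"
```

```text
t: 7.8
tcp_pos: [0.4501, 0.1759, 0.29]
eef_rot: [0.999, 0.053, 0.003, -0.001]
contact_force: [0.5, 0.0, 0.4]
finger_gap: 0.0516
gripper_force: 0.0
```

View pics/c4.png

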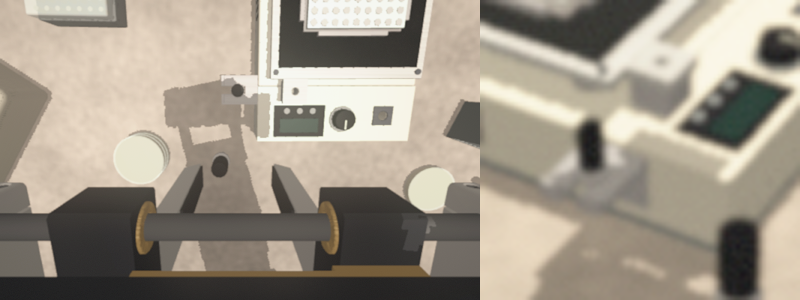

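The pin stands upright in the fork at wrist (237,90), and the ear is empty at (296,91). I'll confirm its top height (0.109 expected) and compute the move to the rack.

```bash
python3 -c "
from h import *
np.set_printoptions(precision=4,suppress=True)
c=load('w3')
P=np.array([px(c,u,v) for u in range(305,328) for v in range(108,134)]);T=P[P[:,2]>.105];print(len(T),T.mean(0),T[:,:2].min(0),T[:,:2].max(0),T[:,2].max())
C=P[(P[:,2]>.071)&(P[:,2]<.08)];print('collar',len(C),np.median(C,0))
print(tool([.40,-.345,.31]))"
```

```text
225 [0.5112 0.1827 0.1103] [0.5027 0.1742] [0.5195 0.1914] 0.4695686263387524
collar 66 [0.5109 0.1816 0.0738]
[-10.647   51.2535  -2.3534]
```

```bash
python3 -m jog '-0.76 3.5 -0.17 0 0 0 6;-0.76 3.5 -0.17 0 0 0 6;-0.76 3.5 -0.17 0 0 0 6;-0.76 3.5 -0.17 0 0 0 6;-0.76 3.5 -0.17 0 0 0 6;-0.76 3.5 -0.17 0 0 0 6;-0.76 3.5 -0.17 0 0 0 6;-0.76 3.5 -0.17 0 0 0 6;-0.76 3.5 -0.17 0 0 0 6;-0.76 3.5 -0.17 0 0 0 6;-0.76 3.5 -0.17 0 0 0 6;-0.76 3.5 -0.17 0 0 0 6;-0.76 3.5 -0.17 0 0 0 6;-0.76 3.5 -0.17 0 0 0 6;0 0 0 0 0 0 6;0 0 0 0 0 0 6' && python3 -c "
from h import *
c=snap('wrist','w4')
cv2.imwrite('pics/w4b.png',cv2.resize(c['color'][:260,120:520,::-1],None,fx=2,fy=2,interpolation=cv2.INTER_CUBIC))"
```

```text
t: 9.23
tcp_pos: [0.3975, -0.3241, 0.308]
eef_rot: [0.999, 0.051, -0.001, -0.001]
contact_force: [-0.2, 0.2, -0.7]
finger_gap: 0.0602
gripper_force: 0.0
```

View pics/w4b.png

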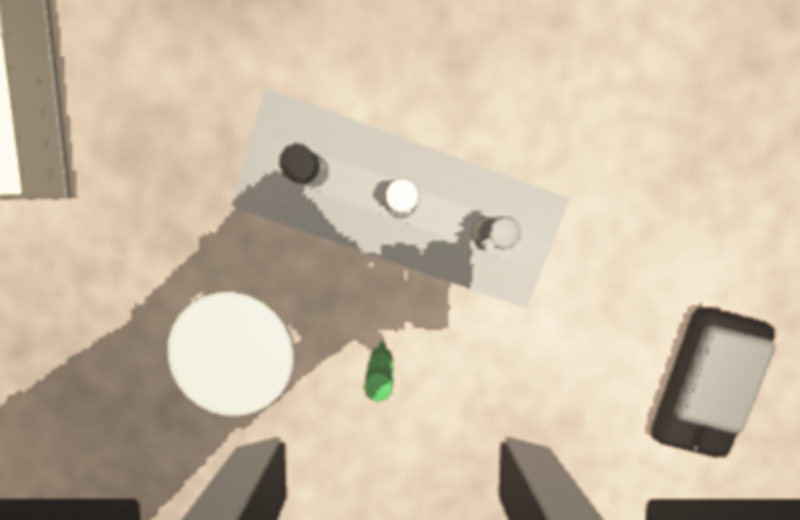

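Tube with black cap at (300,162), a white-topped item at (402,196), a grey-topped one at (502,232), and the green look-alike at (379,385). I'll tell stylus from marker by top height and enlarged crops.

```bash
python3 -c "
from h import *
np.set_printoptions(precision=4,suppress=True)
c=load('w4');s=load('s1');d=load('d1')
for n,x,y in(('M',402,196),('R',502,232),('T',300,162)):
    u,v=int(x/2+120),y//2
    P=np.array([px(c,a,b) for a in range(u-12,u+13) for b in range(v-12,v+13)]);m=P[:,2]>.115
    T=P[m];h=np.percentile(T[:,2],[50,80,95]);t=P[P[:,2]>h[0]-.004];print(n,len(T),h,t.mean(0),t[:,:2].min(0),t[:,:2].max(0))
    print(n,[c['color'][v+k,u] for k in(-3,0,3)])
    
for x,y in((402,196),(502,232)):
  print(px(c,x/2+120-.25,y/2-.25,.146),px(c,x/2+120-.25,y/2-.25,.141))
f=lambda i,k,sc:cv2.resize(i['color'][:,:,::-1][k],None,fx=sc,fy=sc,interpolation=cv2.INTER_CUBIC)
o=np.zeros((600,800,3),np.uint8)
o[:300,:600]=f(c,np.s_[80:130,300:400],6)
o[300:600,:400]=f(d,np.s_[145:183,365:415],8)[:300];o[300:600,400:]=f(s,np.s_[190:228,190:240],8)[:300]
cv2.imwrite('pics/c5.png',o)"
```

```text
M 225 [0.1459 0.1465 0.1472] [ 0.4795 -0.3193  0.1491] [ 0.4621 -0.327 ] [ 0.4875 -0.3121]
M [array([253, 253, 250], dtype=uint8), array([253, 253, 250], dtype=uint8), array([253, 253, 250], dtype=uint8)]
R 278 [0.1403 0.1412 0.1424] [ 0.4664 -0.3699  0.1524] [ 0.4582 -0.3807] [ 0.4749 -0.3178]
R [array([225, 216, 201], dtype=uint8), array([226, 218, 202], dtype=uint8), array([223, 215, 199], dtype=uint8)]
T 308 [0.1296 0.1303 0.131 ] [ 0.4906 -0.2658  0.1346] [ 0.4621 -0.3178] [ 0.5003 -0.2559]
T [array([82, 75, 69], dtype=uint8), array([82, 75, 68], dtype=uint8), array([82, 75, 69], dtype=uint8)]
[ 0.4791 -0.32    0.146 ] [ 0.4793 -0.32    0.141 ]
[ 0.467 -0.371  0.146] [ 0.4671 -0.3718  0.141 ]
```

View pics/c5.png

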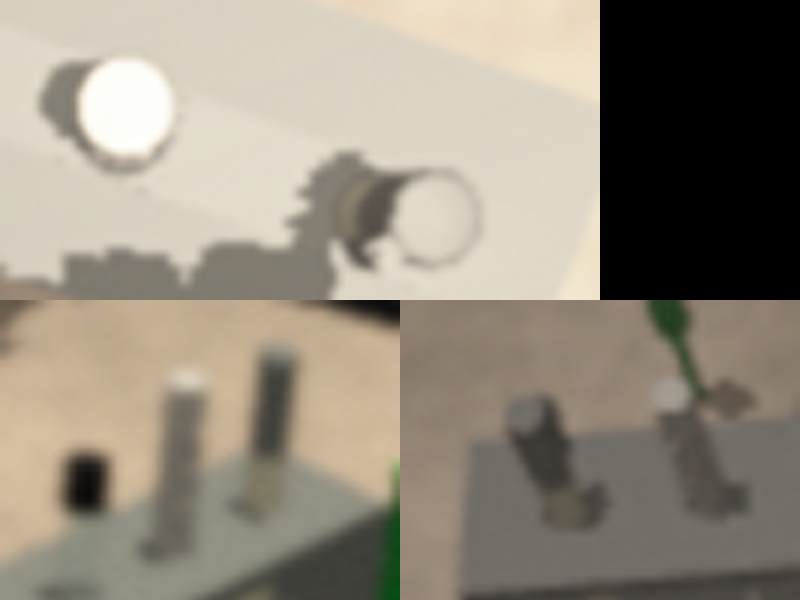

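The middle item is the stylus: uniform bare metal, top at 0.146. The marker has the dark cap over a white barrel, top at 0.141. Turn the tool so it closes across the rack.

```bash
python3 -m jog '0 0 0 0 0 -0.113 4;0 0 0 0 0 -0.113 4;0 0 0 0 0 -0.113 4;0 0 0 0 0 -0.113 4;0 0 0 0 0 -0.113 4;0 0 0 0 0 -0.113 4;0 0 0 0 0 -0.113 4;0 0 0 0 0 -0.113 4;0 0 0 0 0 -0.113 4;0 0 0 0 0 -0.113 4;0 0 0 0 0 -0.113 4;0 0 0 0 0 0 4;0 0 0 0 0 0 4' && python3 -c "
from h import *
print(R.from_quat(observe()['eef_rot']).as_matrix().round(4),tool([.4792,-.3195,.088]))"
```

```text
t: 10.37
tcp_pos: [0.3982, -0.3217, 0.3092]
eef_rot: [0.782, 0.623, 0.0, -0.0]
contact_force: [0.1, 0.3, 0.3]
finger_gap: 0.0402
gripper_force: 0.0
[[ 2.234e-01  9.747e-01  0.000e+00]
 [ 9.747e-01 -2.234e-01  1.000e-04]
 [ 1.000e-04 -0.000e+00 -1.000e+00]] [ 2.02370198  7.84180755 22.12307983]
```

```bash
python3 -m jog '1 3.9 0 0 0 0 4;1 3.9 0 0 0 0 4;0 0 3.5 0 0 0 4;0 0 3.5 0 0 0 4;0 0 3.5 0 0 0 4;0 0 1.5 0 0 0 4;0 0 0 0 0 0 4;0 0 0 0 0 0 4' 30 && python3 -c "
from h import *
print(tool([.4792,-.3195,.088]))"
```

```text
t: 11.03
tcp_pos: [0.4785, -0.32, 0.1895]
eef_rot: [0.782, 0.623, -0.0, -0.0]
contact_force: [-0.4, -0.8, 0.5]
finger_gap: 0.0398
gripper_force: 0.0
[ 0.06120474  0.0585921  10.15070789]
```

```bash
python3 -m jog '0.05 0.05 2.5 0 0 0 4;0 0 2.5 0 0 0 4;0 0 2.5 0 0 0 4;0 0 1.5 0 0 0 4;0 0 0.8 0 0 0 4;0 0 0.3 0 0 0 4;0 0 0 0 0 0 4;0 0 0 0 0 0 3;0 0 0 0 0 0 2;0 0 0 0 0 0 1.3;0 0 0 0 0 0 1.3;0 0 0 0 0 0 1.3;0 0 0 0 0 0 1.3' 35
```

```text
t: 12.12
tcp_pos: [0.4792, -0.3201, 0.0888]
eef_rot: [0.781, 0.624, 0.0, 0.0]
contact_force: [-0.3, 0.3, 4.1]
finger_gap: 0.0153
gripper_force: 35.0
```

```bash
python3 -m jog '0 0 -0.5 0 0 0 1.3;0 0 -1 0 0 0 1.3;0 0 -2 0 0 0 1.3;0 0 -3 0 0 0 1.3;0 0 -3 0 0 0 1.3;0 0 -3 0 0 0 1.3;0 0 -2 0 0 0 1.3;0 0 0 0 0 0 1.3' && python3 -c "
from h import *
print(tool([.4964,-.0462,.24]),observe()['qpos'])"
```

```text
t: 12.78
tcp_pos: [0.4798, -0.3206, 0.2381]
eef_rot: [0.781, 0.624, 0.001, 0.003]
contact_force: [1.2, -0.5, -0.3]
finger_gap: 0.0152
gripper_force: 35.0
[27.13104304 -4.44597027 -0.29215094] [-6.52575445e-01  3.34498935e-01  1.39975235e+00 -6.72256198e-05
  1.40088842e+00 -4.29570630e-01]
```

```bash
python3 -m jog '3.4 -0.55 0 0 0 0 1.3;3.4 -0.55 0 0 0 0 1.3;3.4 -0.55 0 0 0 0 1.3;3.4 -0.55 0 0 0 0 1.3;3.4 -0.55 0 0 0 0 1.3;3.4 -0.55 0 0 0 0 1.3;3.4 -0.55 0 0 0 0 1.3;3.3 -0.6 0 0 0 0 1.3;0 0 2 0 0 0 1.3;0 0 2 0 0 0 1.3;0 0 0 0 0 0 1.3;0 0 0 0 0 0 1.3' && python3 -c "
from h import *
print(tool([.4964,-.0462,.2]))
c=snap('wrist','w5');d=snap('side','d5');s=snap('scene','s5')
f=lambda i,k,sc:cv2.resize(np.clip((i['color'][:,:,::-1]/255.)**.7*255,0,255).astype('u1')[k],None,fx=sc,fy=sc,interpolation=cv2.INTER_CUBIC)
o=np.zeros((600,800,3),np.uint8)
o[:300,:400]=f(d,np.s_[180:240,290:370],5);o[:300,400:]=f(s,np.s_[155:215,275:355],5)
o[300:,:480]=f(c,np.s_[:,:],.75)
p=observe()['tcp_pos'];t=np.r_[p[:2],p[2]-.083,1]
for n,i in(('side',d),('scene',s),('wrist',c)):
  for q in(t,np.array([.4964,-.0462,.077,1])):
    w=i['view']@q;print(n,i['fx']*w[0]/w[2]+i['cx'],i['fy']*w[1]/w[2]+i['cy'])
cv2.imwrite('pics/c6.png',o)"
```

```text
t: 13.78
tcp_pos: [0.4948, -0.0458, 0.1924]
eef_rot: [0.781, 0.624, -0.001, -0.001]
contact_force: [-0.3, 0.0, -0.1]
finger_gap: 0.0156
gripper_force: 35.0
[-0.00800858  0.16044704 -0.75650375]
side 334.0847804176165 200.71751716275793
side 333.5322976515594 210.999037087347
scene 312.3575108445794 187.4072653414211
scene 312.522953808557 193.63264543289304
wrist 318.25978717398357 199.67893820984452
wrist 318.74791540642497 190.24339757908353
```

View pics/c6.png

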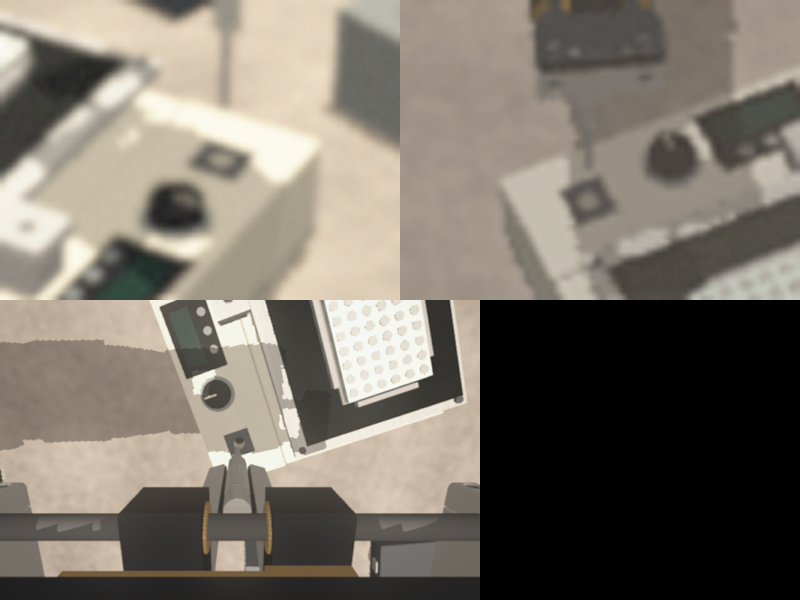

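The tip projects where predicted to within 0.5 px in both views (side (334.6,200.9), scene (312.4,187.5)), so it sits straight under the TCP. The hole measurement holds to about 1 mm against 4 mm of clearance, so I'll lower into the hole.

```bash
python3 -m jog '0 0.2 0 0 0 0 1.3;0 0 1 0 0 0 1.3;0 0 1 0 0 0 1.3;0 0 0.6 0 0 0 1.3;0 0 0.6 0 0 0 1.3;0 0 0.5 0 0 0 1.3;0 0 0.5 0 0 0 1.3;0 0 0 0 0 0 1.3;0 0 0 0 0 0 1.3' && python3 -c "
from h import *
print(tool([.4968,-.046,.131]))"
```

```text
t: 14.68
tcp_pos: [0.4974, -0.0463, 0.1511]
eef_rot: [0.781, 0.624, -0.0, -0.0]
contact_force: [-0.2, -0.1, 0.5]
finger_gap: 0.0156
gripper_force: 35.0
[ 0.01167506 -0.06285806  2.01046962]
```

```bash
python3 -m jog '0 -0.05 0.4 0 0 0 1.3;0 0 0.4 0 0 0 1.3;0 0 0.4 0 0 0 1.3;0 0 0.2 0 0 0 1.3;0 0 0 0 0 0 1.3;0 0 0 0 0 0 1.3' && python3 -m jog '0 0 0.2 0 0 0 1.3;0 0 0.1 0 0 0 1.3;0 0 0.1 0 0 0 1.3;0 0 0 0 0 0 1.3;0 0 0 0 0 0 1.3' 45
```

```text
t: 15.18
tcp_pos: [0.4969, -0.0462, 0.1371]
eef_rot: [0.781, 0.624, -0.0, -0.0]
contact_force: [0.3, -0.6, 0.5]
finger_gap: 0.0156
gripper_force: 35.0
t: 15.6
tcp_pos: [0.4971, -0.0462, 0.1334]
eef_rot: [0.781, 0.624, 0.0, 0.0]
contact_force: [0.5, -0.2, 2.0]
finger_gap: 0.0157
gripper_force: 45.0
```

```bash
python3 -m jog '0 0 0.1 0 0 0 1.3;0 0 0.1 0 0 0 1.3;0 0 0 0 0 0 1.3;0 0 0 0 0 0 1.3' && python3 -m jog '0 0 0.05 0 0 0 1.3;0 0 0.05 0 0 0 1.3;0 0 0 0 0 0 1.3;0 0 0 0 0 0 1.3'
```

```text
t: 15.93
tcp_pos: [0.4971, -0.0462, 0.1313]
eef_rot: [0.781, 0.624, 0.0, 0.0]
contact_force: [0.9, -1.0, 3.4]
finger_gap: 0.0155
gripper_force: 45.0
t: 16.27
tcp_pos: [0.4971, -0.0462, 0.1306]
eef_rot: [0.781, 0.624, 0.0, 0.0]
contact_force: [0.6, -0.4, 6.0]
finger_gap: 0.0154
gripper_force: 45.0
```

Force has passed 4.2 N, so the stop is reached. One more small press for margin.

```bash
python3 -m jog '0 0 0.06 0 0 0 1.3;0 0 0 0 0 0 1.3;0 0 0 0 0 0 1.3;0 0 0 0 0 0 1.3;0 0 0 0 0 0 1.3'
```

```text
t: 16.68
tcp_pos: [0.4973, -0.0462, 0.1304]
eef_rot: [0.781, 0.624, 0.0, 0.0]
contact_force: [-0.6, -0.1, 10.6]
finger_gap: 0.0155
gripper_force: 45.0
```

```bash
python3 -c "
from h import *
print(observe()['contact_force']);print(job_done())"
```

```text
[-0.60512377 -0.09639859 10.56619154]
the job is handed in; nothing more can be done
None
```

The lock pin is parked upright in the left fork and released, and I handed the job in at 16.7 s with the gripper holding the stylus and the button pressed against its stop (10.6 N, above the 4.2 N spring force).

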